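# Set out the stains for the smear run

### The arm

A 6-joint arm with a two-finger parallel gripper is mounted at the origin on a cart in front of the work surface, level with it; the furniture and walls round the work are solid. World frame = base frame: x ahead of the robot, y to its left, z up, the work surface at z = 0. Lengths are in m, angles in rad, forces in N, time in s.
With the tool pointing down it reaches from about 0.375 to 0.9 m from the base axis. Payload 3.1 kg.
Tool frame: the origin (TCP) lies between the finger pads; the fingertips stand manip.finger_overhang ahead of it and the grasp point (between the pads) lies 5 mm behind it (manip.finger_overhang is the distance from the TCP to the fingertips, in m); z points along the fingers, y is the line along which they close (so a half turn about z gives the same grasp; the last joint's range is limited). The gripper opens to 85 mm and grips with 20 to 120 N. Pads are 22 mm wide; open, the fingers measure 114 mm over their backs; the gripper's body (76 mm by 85 mm) begins 54 mm behind the grasp point. The pads swing forward as they close: fully open they stand 13 mm farther back than shut.
Start: joints at [1.107, 0.527, 1.433, -0, 1.181, -0.178], TCP at [0.176, 0.6, 0.245] pointing down, gripper open.
Joint ranges: [-3.08, 3.08], [-0.75, 2.2], [0.22, 2.44], [-1.43, 4.57], [0, 2.65], [-2.85, 2.85]. Speed limits (rad/s): [2.79, 2.79, 3.14, 3.14, 3.14, 3.14].

### API

Orientations are given as a unit quaternion [x, y, z, w].
In Python, from station import manip gives the robot as it stands.
- The arm moves only by the tool drive_tool, never from a script. Its argument "plan" is a list of rows, each a list of 7 numbers: the shift along the tool's x, y, z in m, then the turn, a rotation vector about the tool's x, y, z in degrees, then the opening, from -1 (shut) to 1 (fully open). In form: [[x, y, z, wx, wy, wz, gripper], ...]. A call has 1 to 10 rows; each row shifts and turns the commanded pose from where the row before left it, along the tool's axes as they then stand; what a row does not reach is not made up. A row lasts 1/10 s, in which the tool goes at most 50 mm and 8.59 degrees, less where a joint would pass 70% of its speed; a pose out of reach is approached as far as the arm can. A call is refused whole if a number of a shift passes 0.05 or a number of a turn 8.59, either way. A call with a gripper value outside its range is refused whole. The fingers move at their own pace and stop on an object; "newtons" is the grip in N (left out, the last holds). Time passes only in rows, so rows that do not move let the fingers close. It gives the time, the measured TCP pose, the force, the opening and the grip force at its end, in the units of the state.
- manip.sense(): the state, without advancing time (a new reading comes with each control period).
- manip.snapshot(name): name is "scene" or "top" or "wrist"; returns a dict with "image" (400x640x3 uint8, red, green, blue), "z_map" (400x640 float32, m along the optical axis (not along the pixel's ray), 0 where there is no reading), "fov_y" (degrees; the focal length in pixels is half the picture's height over the tangent of half this angle, whatever the lens; pixels are square), "cx", "cy" (the principal point, pixels), "k1" (the pictures are not rectified: a ray, as slopes to the right and down, at radius r is drawn at 1 + k1 r^2 times it, then the intrinsics apply), "extrinsics" (4x4, takes a point from camera to world coordinates); the wrist camera has in their place "mount" (4x4, takes a point from camera to tool coordinates, whose origin is the TCP and whose axes are the flange's). Camera axes: x right, y up, looking along -z (the intrinsics and any distortion apply to the point x, -y, -z); pixel columns grow to the right and rows downward; lengths in m; the calibration is good to about 2 mm. A picture is of the moment at which its call begins: read the wrist's pose just before it.
- manip.sign_off(): hands the job in; it is judged then, once.
The state is a dict: "t": time; "q": joint angles; "qd": joint speeds; "tau": joint torques, N m; "tcp_pos": TCP position; "tool_rot": TCP orientation; "force": force on the tool from outside, world axes, zero at the start; "ft_torque": the same for the moment, N m; "finger_gap": opening from 0.0 (shut) to 1.0 (fully open); "gripper_force": force on a finger pad.
Only numpy, scipy, OpenCV 4.12 (cv2) and the standard library are available. Lean on these libraries where they do the work, as an engineer would, in place of code of your own. Each camera call takes 0.05 s, during which the arm holds its last target. There are 200 camera calls.

### The job

The four stain bottles stand in the white storage rack in the order in which today's stain uses them, the first at the left as seen from the robot. Move them all into the wire staining rack, one to a compartment and in the same order counted from the end with the green clip (the first bottle next to it), each standing upright on the rack's floor. Do not tip a bottle over on the way.

Things in the scene. Friction and masses are not known exactly. Their poses are not given: they have to be found in the camera images.
- stain_eosine: Loose red glass dropper bottle with a white ribbed collar and black rubber bulb, 109 mm tall, about 55 g. Body 36 mm across up to 66 mm; collar 22 mm across from 66 to 84 mm. Origin: centre of underside, z up the bottle; yaw means nothing. Stands at first in its red drip cup in the white storage rack. Grip body or collar, fingers on the rack's long sides.
- stain_lugol: Loose brown glass dropper bottle with a WHITE ribbed collar and black rubber bulb, 113 mm tall, about 55 g. Body 42 mm across up to 70 mm; collar 26 mm across from 70 to 88 mm. Origin: centre of underside, z up the bottle; yaw means nothing. Stands at first in its amber-orange drip cup in the white storage rack. Grip body or collar, fingers on the rack's long sides.
- stain_blue: Loose dark blue glass dropper bottle with a black ribbed collar and black rubber bulb, 119 mm tall, about 55 g. Body 44 mm across up to 76 mm; collar 27 mm across from 76 to 94 mm. Origin: centre of underside, z up the bottle; yaw means nothing. Stands at first in its blue drip cup in the white storage rack. Grip body or collar, fingers on the rack's long sides.
- stain_giemsa: Loose brown glass dropper bottle with a BLACK ribbed collar and black rubber bulb, 123 mm tall, about 55 g. Body 48 mm across up to 80 mm; collar 30 mm across from 80 to 98 mm. Origin: centre of underside, z up the bottle; yaw means nothing. Stands at first in its violet drip cup in the white storage rack. Grip body or collar, fingers on the rack's long sides.
- cup_eosine: Round red drip cup, 65 mm across, 14 mm high, fixed in the storage rack; stain_eosine starts in it, the cup stays. Origin: centre of underside, 8 mm above the bench; inner floor 3 mm higher; y along the rack to the left (about world +y). The four cups form a row 68 mm apart, in changing order. Storage rack: white base 84 x 290 mm, end plates 46 mm high, bars 26 mm up along both long sides.
- cup_lugol: Round amber-orange drip cup, 65 mm across, 14 mm high, fixed in the storage rack; stain_lugol starts in it, the cup stays. Origin: centre of underside, 8 mm above the bench; inner floor 3 mm higher; y along the rack to the left (about world +y). The four cups form a row 68 mm apart, in changing order. 
- cup_blue: Round blue drip cup, 65 mm across, 14 mm high, fixed in the storage rack; stain_blue starts in it, the cup stays. Origin: centre of underside, 8 mm above the bench; inner floor 3 mm higher; y along the rack to the left (about world +y). The four cups form a row 68 mm apart, in changing order. 
- cup_giemsa: Round violet drip cup, 65 mm across, 14 mm high, fixed in the storage rack; stain_giemsa starts in it, the cup stays. Origin: centre of underside, 8 mm above the bench; inner floor 3 mm higher; y along the rack to the left (about world +y). The four cups form a row 68 mm apart, in changing order. 
- stain_rack: Fixed empty steel wire rack, 84 (x) by 286 (y) mm. Origin: centre of underside on the bench; y along it, about world +y. Four compartments, centres x 0, y -102, -34, 34, 102 mm, each open 64 (y) by 70 (x) mm between wires with tops 32 mm above the bench; floor 6 mm above the bench. End plates at y -141.5 and 141.5, 44 mm high, each with a clip (green or grey), top 57 mm.
- green_clip: Green plastic clip, 34 x 18 x 28 mm, on one end plate of the staining rack (x 0, y +141.5 or -141.5 mm in the rack's frame; it changes): the start end. Origin: in the clip, 38 mm above the bench; axes as the rack's. A grey clip marks the other end.
There are look-alikes about, which are no part of the job. Leave any yellow look-alike of the stain_eosine alone.

How it is judged:
By the outcome, as a careful person would: the job done as asked, in the order asked, and still so for the second after the job is handed in, with the robot touching nothing.
It also fails if it takes over 99 s, if anything falls off the work surface, if the arm or the gripper's body presses on something with over 40 N, if the wrist force passes 120 N, or if a joint passes its speed limit or range.

## Working session

There is one attempt and no reset: what is moved stays moved. The work goes in short steps, Python scripts to look and compute and a tool call to move; the robot and the scene stay as the last step left them, time stands still between calls to the robot, and variables do not carry over. Pictures are saved under pics/ and viewed, at most 14 in all, crops included, and the job is handed in when it is done.

Besides the shell and the picture viewer there is one more tool, called after "Call:" as name(argument=value, ...), one argument or row to a line, values as JSON. drive_tool: Moves the arm, as the interface text tells. Its arguments: {"type":"object","properties":{"plan":{"type":"array"},"newtons":{"type":"number"}},"required":["plan"]}

```bash
ls; mkdir -p pics; cat > h.py <<'E'
import numpy as np, cv2
from station import manip
def snap(n):
    s=manip.sense(); d=manip.snapshot(n)
    if 'extrinsics' in d: T=np.array(d['extrinsics'])
    else:
        from scipy.spatial.transform import Rotation as R
        M=np.eye(4); M[:3,:3]=R.from_quat(s['tool_rot']).as_matrix(); M[:3,3]=s['tcp_pos']; T=M@np.array(d['mount'])
    d['T']=T; return d
def rays(d,uv):
    f=200/np.tan(np.radians(d['fov_y'])/2)
    K=np.array([[f,0,d['cx']],[0,f,d['cy']],[0,0,1.]])
    p=cv2.undistortPoints(np.array(uv,float).reshape(-1,1,2),K,np.array([d['k1'],0,0,0.])).reshape(-1,2)
    v=np.c_[p[:,0],-p[:,1],-np.ones(len(p))]
    return d['T'][:3,3], v@d['T'][:3,:3].T, v
def onplane(d,uv,z):
    o,v,_=rays(d,uv); return o+v*((z-o[2])/v[:,2])[:,None]
def cloud(d):
    uu,vv=np.meshgrid(np.arange(640),np.arange(400)); 
    o,v,_=rays(d,np.c_[uu.ravel(),vv.ravel()]); Z=np.array(d['z_map']).ravel()[:,None]
    return (o+v*Z).reshape(400,640,3)
def save(d,n): cv2.imwrite('pics/'+n,np.ascontiguousarray(d['image'][:,:,::-1]))
E
python3 - <<'E'
from h import *
s=manip.sense(); print(s, manip.finger_overhang)
for n in('scene','top'):
    d=snap(n); save(d,n+'0.png'); print(n,d['T'].round(3).tolist(),d['fov_y'],d['k1'])
    np.save(n+'0.npy',d,allow_pickle=True)
E
```

```text
pics
{'t': 0.0, 'q': array([ 1.10750573e+00,  5.28471323e-01,  1.43389604e+00,  4.69932606e-06,
        1.18138793e+00, -1.78482733e-01]), 'qd': array([-6.41809473e-06, -2.58927062e-03, -6.88970090e-05,  1.81303449e-03,
        1.65158661e-03, -7.21644286e-04]), 'tau': array([ 5.22193591e-05, -4.42365253e+01, -1.78020072e+01, -3.88532726e-04,
        8.65752634e-03, -8.36933253e-06]), 'tcp_pos': array([0.17525978, 0.59921629, 0.2443324 ]), 'tool_rot': array([ 1.41923923e-01,  9.89876978e-01, -1.02544132e-03, -3.43119419e-04]), 'force': array([-0.33347561,  0.21723397, -0.78834219]), 'ft_torque': array([ 0.01607392, -0.00428266, -0.01419228]), 'gripper_force': 0.0, 'finger_gap': 0.998301023566391} 0.014
scene [[-0.999, 0.029, -0.022, 0.484], [-0.036, -0.751, 0.66, 0.863], [0.003, 0.66, 0.751, 0.688], [0.0, 0.0, 0.0, 1.0]] 57.68184337775819 -0.031208103096921635
top [[0.022, 0.983, -0.181, 0.362], [-1.0, 0.024, 0.009, 0.314], [0.013, 0.18, 0.984, 0.911], [0.0, 0.0, 0.0, 1.0]] 47.38700084820346 -0.03233086293074875
```

View pics/scene0.png

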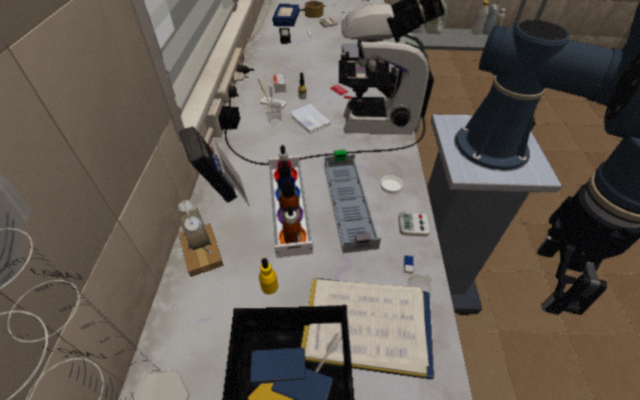

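View pics/top0.png

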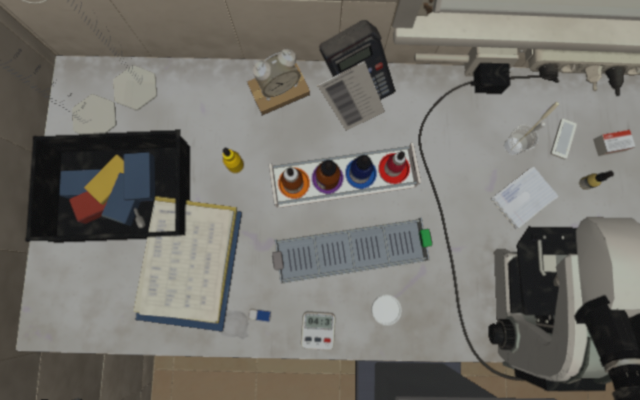

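The top view shows (image left = +y) lugol at (291,180), giemsa (327,175), blue (361,170) and eosine (396,165). The staining rack runs from the grey clip (278,260) to the green clip (427,238), so green is at the −y end. Yellow look-alike at (232,160).

```bash
python3 - <<'E'
from h import *
d=np.load('top0.npy',allow_pickle=True).item(); P=cloud(d)
hsv=cv2.cvtColor(np.ascontiguousarray(d['image']),cv2.COLOR_RGB2HSV)
H,S,V=[hsv[...,i].astype(int) for i in range(3)]
C={'lugol':((291,180),(8,18)),'giemsa':((327,175),(130,160)),'blue':((361,170),(105,125)),'eosine':((396,165),(172,188))}
vv,uu=np.mgrid[:400,:640]
for n,((u,v),(a,b)) in C.items():
    near=np.hypot(uu-u,vv-v)<24
    m=near&(S>120)&(V>60)&((((H-a)%180)<=(b-a)))
    ring=m&(P[...,2]<.03)&(P[...,2]>.008)
    q=onplane(d,np.c_[uu[ring],vv[ring]],.022)[:,:2].astype(np.float32)
    c,r=cv2.minEnclosingCircle(q)
    # bottle tops by depth
    hi=near&(P[...,2]>.085)&(np.hypot(P[...,0]-c[0],P[...,1]-c[1])<.03)
    print(n,ring.sum(),np.round(c,4),round(r,4),'top',P[hi].mean(0).round(4),P[hi][:,2].max().round(3))
for n,(u,v),(a,b),z in(('green',(427,238),(50,75),.052),):
    m=(np.hypot(uu-u,vv-v)<16)&(S>100)&(H>a)&(H<b)
    print(n,m.sum(),P[m].mean(0).round(4),P[m].min(0).round(3),P[m].max(0).round(3))
m=(uu>268)&(uu<436)&(vv>210)&(vv<290)&(P[...,2]>.025)&(P[...,2]<.07)
q=(P[m][:,:2]).astype(np.float32); r=cv2.minAreaRect(q); print('rack',r,m.sum(),cv2.boxPoints(r).round(3).tolist())
m=(uu>262)&(uu<425)&(vv>135)&(vv<212)&(P[...,2]>.018)&(P[...,2]<.06)&(S<60)
r=cv2.minAreaRect(P[m][:,:2].astype(np.float32)); print('store',r,m.sum(),cv2.boxPoints(r).round(3).tolist())
print('bench z',P[300,270],P[130,220])
E
```

```text
lugol 281 [0.5612 0.3686] 0.0312 top [0.5586 0.3706 0.1041] 0.126
giemsa 86 [0.5718 0.3018] 0.0284 top [0.5696 0.3026 0.1113] 0.136
blue 211 [0.5842 0.2354] 0.0304 top [0.5833 0.2386 0.1097] 0.134
eosine 345 [0.5966 0.1684] 0.0314 top [0.5955 0.1718 0.1031] 0.122
green 161 [0.4532 0.1164 0.0618] [0.362 0.104 0.049] [0.47  0.314 0.911]
rack ((0.4292726516723633, 0.25301599502563477), (0.08329573273658752, 0.3025502860546112), 10.033388137817383) 1378 [[0.3619999885559082, 0.39500001072883606], [0.41499999165534973, 0.09700000286102295], [0.4970000088214874, 0.11100000143051147], [0.4440000057220459, 0.4090000092983246]]
store ((0.5790755152702332, 0.2692083716392517), (0.08391070365905762, 0.2910192608833313), 9.900898933410645) 1455 [[0.5130000114440918, 0.4050000011920929], [0.5630000233650208, 0.11900000274181366], [0.6449999809265137, 0.13300000131130219], [0.5950000286102295, 0.41999998688697815]]
bench z [ 0.33046523  0.408708   -0.00169911] [6.75409667e-01 5.28073795e-01 6.62140668e-05]
```

Call:
drive_tool(
  plan=[
    [0,0,0,0,0,8,1],
    [0,0,0,0,0,8,1],
    [0,0,0,0,0,8,1],
    [0,0,0,0,0,8,1],
    [0,0,0,0,0,8,1],
    [0,0,0,0,0,8,1],
    [0,0,0,0,0,8,1],
    [0,0,0,0,0,7.7,1],
    [0,0,0,0,0,0,1],
  ],
  newtons=40,
)

```text
t: 1.0
tcp_pos: [0.1754, 0.5995, 0.2447]
tool_rot: [0.643, 0.766, -0.001, 0.0]
force: [-0.2, -0.3, 0.0]
finger_gap: 1.001
gripper_force: 0.0
```

Call:
drive_tool(
  plan=[
    [-0.029,0.034,0,0,0,0,1],
    [-0.029,0.034,0,0,0,0,1],
    [-0.029,0.034,0,0,0,0,1],
    [-0.029,0.034,0,0,0,0,1],
    [-0.029,0.034,0,0,0,0,1],
    [-0.029,0.034,0,0,0,0,1],
    [-0.029,0.034,0,0,0,0,1],
    [-0.029,0.034,0,0,0,0,1],
    [-0.029,0.034,0,0,0,0,1],
    [0,0,0,0,0,0,1],
  ],
)

```text
t: 2.0
tcp_pos: [0.5278, 0.3923, 0.2449]
tool_rot: [0.644, 0.765, 0.001, 0.002]
force: [0.0, 1.1, -0.0]
finger_gap: 0.999
gripper_force: 0.0
```

```bash
cat >> h.py <<'E'
def where():
    from scipy.spatial.transform import Rotation as R
    s=manip.sense(); x,y,z=s['tcp_pos']; c,k=np.cos(np.radians(10)),np.sin(np.radians(10))
    Rm=R.from_quat(s['tool_rot']).as_matrix()
    print('t',round(s['t'],2),'rack t=%.4f s=%.4f z=%.4f'%(-k*x+c*y,c*x+k*y,z),'yaw',np.degrees(np.arctan2(Rm[1,1],Rm[0,1])).round(2),'tilt',Rm[:,2].round(3),'gap',round(s['finger_gap'],3),'gf',round(s['gripper_force'],1),'F',np.round(s['force'],1))
E
python3 -c "
from h import *; where()"
```

```text
t 2.0 rack t=0.2947 s=0.5879 z=0.2449 yaw 9.81 tilt [ 0.004 -0.001 -1.   ] gap 0.999 gf 0.0 F [ 0.   1.1 -0. ]
```

Call:
drive_tool(
  plan=[
    [-0.016,0.017,0,0,0,0,1],
    [-0.015,0.016,0,0,0,0,1],
    [0,0,0,0,0,0,1],
    [0,0,0,0,0,0,1],
  ],
)

```text
t: 2.4
tcp_pos: [0.5599, 0.3709, 0.245]
tool_rot: [0.643, 0.766, -0.0, -0.0]
force: [-0.4, -0.2, -0.4]
finger_gap: 1.002
gripper_force: 0.0
```

```bash
python3 -c "
from h import *; where(); d=snap('wrist'); save(d,'w1.png')"
```

```text
t 2.4 rack t=0.2680 s=0.6158 z=0.2450 yaw 9.99 tilt [-0.001  0.    -1.   ] gap 1.002 gf 0.0 F [-0.4 -0.2 -0.4]
```

View pics/w1.png

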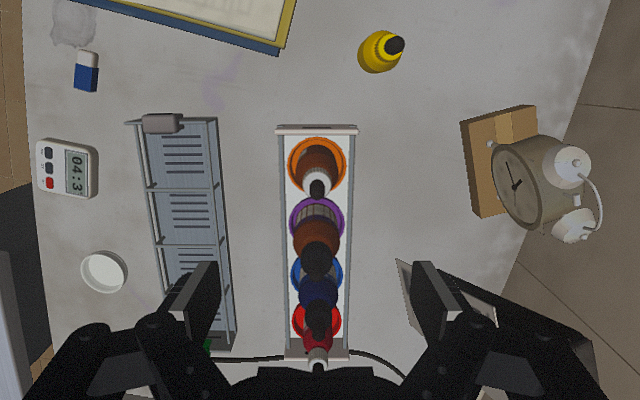

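The wrist view shows the storage rack (318, 125–355) centred between the fingers, with lugol nearest at (318,175). The staining rack is on the left, with its grey clip at (162,122) and the green one at (207,343). I'll check its yaw from this view before descending.

```bash
python3 - <<'E'
from h import *
d=snap('wrist'); P=cloud(d)
print(onplane(d,[[162,122],[207,343]],.055).round(4))
print('exp', [ (.4293-.1736*t*1,.253+.9848*t) for t in(.1415,-.1415)])
vv,uu=np.mgrid[:400,:640]
m=(P[...,2]>.026)&(P[...,2]<.06)&(vv<350)
for n,a,b in(('rack',115,240),('store',268,362)):
    k=m&(uu>a)&(uu<b)
    if n=='rack': k&=P[...,0]<.5
    q=P[k][:,:2]; r=cv2.minAreaRect(q.astype(np.float32)); print(n,k.sum(),r,cv2.boxPoints(r).round(3).tolist())
E
```

```text
[[0.4086 0.3935 0.055 ]
 [0.4689 0.1387 0.055 ]]
exp [(0.40473560000000003, 0.39234919999999995), (0.4538644, 0.11365080000000002)]
rack 5041 ((0.43394768238067627, 0.3092823326587677), (0.11738413572311401, 0.3949602544307709), 7.810599327087402) [[0.3490000069141388, 0.4970000088214874], [0.40299999713897705, 0.10599999874830246], [0.5189999938011169, 0.12200000137090683], [0.4650000035762787, 0.5130000114440918]]
store 4656 ((0.570103645324707, 0.32749855518341064), (0.08811423927545547, 0.40381208062171936), 10.729562759399414) [[0.48899999260902405, 0.5180000066757202], [0.5640000104904175, 0.12099999934434891], [0.6510000228881836, 0.13699999451637268], [0.5759999752044678, 0.5339999794960022]]
```

Call:
drive_tool(
  plan=[
    [-0.002,0.001,0.04,0,0,0,1],
    [0,0,0.045,0,0,0,1],
    [0,0,0.045,0,0,0,1],
    [0,0,0.03,0,0,0,1],
    [0,0,0.016,0,0,0,1],
    [0,0,0,0,0,0,1],
    [0,0,0,0,0,0,1],
  ],
)

```text
t: 3.2
tcp_pos: [0.562, 0.3701, 0.0705]
tool_rot: [0.643, 0.766, 0.001, 0.0]
force: [-0.2, 0.3, -0.1]
finger_gap: 1.0
gripper_force: 0.0
```

```bash
python3 -c "
from h import *; where(); d=snap('wrist'); save(d,'w2.png')"
```

```text
t 3.2 rack t=0.2669 s=0.6177 z=0.0705 yaw 10.03 tilt [ 0.002  0.001 -1.   ] gap 1.0 gf 0.0 F [-0.2  0.3 -0.1]
```

View pics/w2.png

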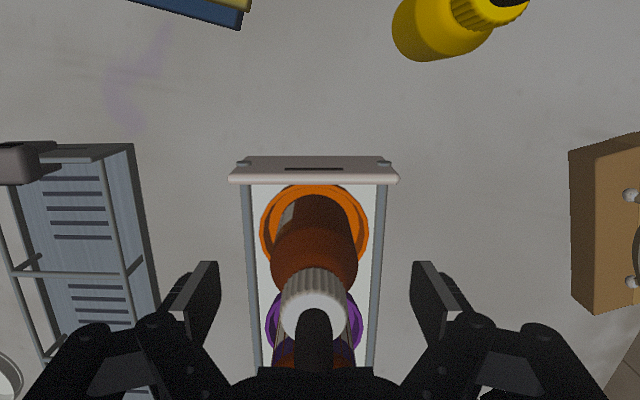

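The bottle (collar at 314,300) is between the pads at (208,300) and (425,300). Closing now.

Call:
drive_tool(
  plan=[
    [0,0,0,0,0,0,0.4],
    [0,0,0,0,0,0,0.2],
    [0,0,0,0,0,0,0],
    [0,0,0,0,0,0,-0.3],
    [0,0,0,0,0,0,-0.6],
    [0,0,0,0,0,0,-1],
    [0,0,0,0,0,0,-1],
    [0,0,0,0,0,0,-1],
  ],
)

```text
t: 4.05
tcp_pos: [0.5619, 0.3694, 0.0706]
tool_rot: [0.643, 0.766, 0.001, 0.0]
force: [-1.5, -0.5, 5.8]
finger_gap: 0.477
gripper_force: 40.4
```

Call:
drive_tool(
  plan=[
    [0,0,-0.015,0,0,0,-1],
    [0,0,-0.03,0,0,0,-1],
    [0,0,-0.04,0,0,0,-1],
    [0,0,-0.04,0,0,0,-1],
    [0,0,-0.025,0,0,0,-1],
    [0,0,0,0,0,0,-1],
  ],
)

```text
t: 4.65
tcp_pos: [0.5639, 0.3704, 0.2252]
tool_rot: [0.643, 0.766, 0.005, 0.002]
force: [0.5, 0.1, -0.8]
finger_gap: 0.477
gripper_force: 40.5
```

Call:
drive_tool(
  plan=[
    [-0.01,-0.008,0,0,0,0,-1],
    [-0.022,-0.017,0,0,0,0,-1],
    [-0.026,-0.02,0,0,0,0,-1],
    [-0.026,-0.02,0,0,0,0,-1],
    [-0.026,-0.02,0,0,0,0,-1],
    [-0.026,-0.02,0,0,0,0,-1],
    [-0.026,-0.02,0,0,0,0,-1],
    [-0.022,-0.017,0,0,0,0,-1],
    [-0.01,-0.009,0,0,0,0,-1],
    [0,0,0,0,0,0,-1],
  ],
)

```text
t: 5.65
tcp_pos: [0.445, 0.151, 0.2189]
tool_rot: [0.644, 0.765, -0.001, -0.001]
force: [0.3, -0.0, -0.5]
finger_gap: 0.473
gripper_force: 40.5
```

```bash
python3 -c "
from h import *; where(); d=snap('top'); save(d,'t1.png')"
```

```text
t 5.65 rack t=0.0715 s=0.4644 z=0.2189 yaw 9.85 tilt [-0.002 -0.    -1.   ] gap 0.473 gf 40.5 F [ 0.3 -0.  -0.5]
```

View pics/t1.png

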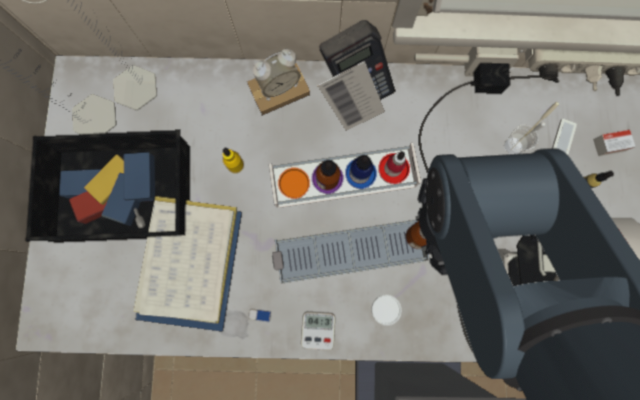

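The top view shows the orange cup empty and lugol held over the rack's green end (413,235). Now lowering it.

Call:
drive_tool(
  plan=[
    [0.001,0.002,0.015,0,0,0,-1],
    [0,0,0.035,0,0,0,-1],
    [0,0,0.035,0,0,0,-1],
    [0,0,0.02,0,0,0,-1],
    [0,0,0,0,0,0,-1],
    [0,0,0,0,0,0,-1],
  ],
)

```text
t: 6.3
tcp_pos: [0.449, 0.1541, 0.1142]
tool_rot: [0.643, 0.766, 0.0, 0.0]
force: [-0.5, -1.1, -1.6]
finger_gap: 0.476
gripper_force: 40.6
```

```bash
python3 -c "
from h import *; where(); d=snap('wrist'); save(d,'w3.png')"
```

```text
t 6.3 rack t=0.0738 s=0.4689 z=0.1142 yaw 10.03 tilt [ 0.  0. -1.] gap 0.476 gf 40.6 F [-0.5 -1.1 -1.6]
```

View pics/w3.png

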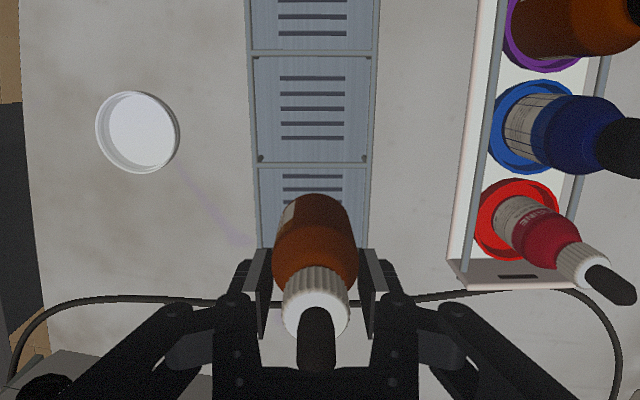

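The rack wires (columns 250–378) are centred on the bottle (316) and straight, so the yaw is right. Lowering to the floor.

Call:
drive_tool(
  plan=[
    [-0.001,-0.002,0.02,0,0,0,-1],
    [0,0,0.018,0,0,0,-1],
    [0,0,0.008,0,0,0,-1],
    [0,0,0.002,0,0,0,-1],
    [0,0,0,0,0,0,-1],
  ],
)

```text
t: 6.85
tcp_pos: [0.447, 0.1521, 0.0669]
tool_rot: [0.643, 0.766, 0.001, 0.001]
force: [0.8, -0.5, 0.0]
finger_gap: 0.479
gripper_force: 40.6
```

```bash
python3 -c "
from h import *; where()"
```

```text
t 6.85 rack t=0.0722 s=0.4666 z=0.0669 yaw 9.99 tilt [ 0.001  0.    -1.   ] gap 0.479 gf 40.6 F [ 0.8 -0.5  0. ]
```

Call:
drive_tool(
  plan=[
    [0,0,0.001,0,0,0,-1],
    [0,0,0,0,0,0,-1],
    [0,0,0,0,0,0,0.1],
    [0,0,0,0,0,0,0.3],
    [0,0,0,0,0,0,0.7],
    [0,0,0,0,0,0,1],
    [0,0,0,0,0,0,1],
    [0,0,-0.02,0,0,0,1],
    [0,0,-0.04,0,0,0,1],
    [0,0,-0.045,0,0,0,1],
  ],
)

```text
t: 7.85
tcp_pos: [0.4451, 0.1518, 0.1704]
tool_rot: [0.643, 0.766, -0.001, -0.001]
force: [0.3, 0.2, -0.6]
finger_gap: 1.004
gripper_force: 0.0
```

Call:
drive_tool(
  plan=[
    [0,0,-0.045,0,0,0,1],
    [0,0,0,0,0,0,1],
    [0.02,0.024,0,0,0,0,1],
    [0.025,0.03,0,0,0,0,1],
    [0.025,0.03,0,0,0,0,1],
    [0.025,0.03,0,0,0,0,1],
    [0.02,0.024,0,0,0,0,1],
    [0.012,0.012,0,0,0,0,1],
    [0,0,0,0,0,0,1],
    [0,0,0,0,0,0,1],
  ],
)

```text
t: 8.85
tcp_pos: [0.5708, 0.3025, 0.2139]
tool_rot: [0.643, 0.766, -0.002, -0.001]
force: [0.0, -0.4, -0.5]
finger_gap: 1.003
gripper_force: 0.0
```

```bash
python3 -c "
from h import *; where(); d=snap('wrist'); save(d,'w4.png')"
```

```text
t 8.85 rack t=0.1988 s=0.6146 z=0.2139 yaw 10.01 tilt [-0.003 -0.001 -1.   ] gap 1.003 gf 0.0 F [ 0.  -0.4 -0.5]
```

View pics/w4.png

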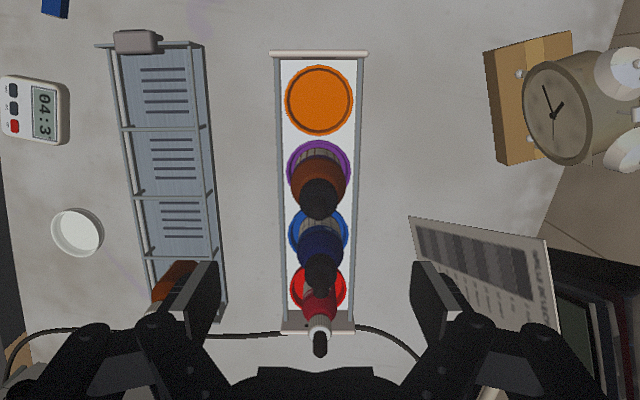

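Lugol is standing in the green-end compartment (175,280), and giemsa (318,190) is next. I'll descend on giemsa and close.

Call:
drive_tool(
  plan=[
    [0,0.002,0.03,0,0,0,1],
    [0,0,0.04,0,0,0,1],
    [0,0,0.035,0,0,0,1],
    [0,0,0.02,0,0,0,1],
    [0,0,0.01,0,0,0,1],
    [0,0,0,0,0,0,1],
    [0,0,0,0,0,0,1],
  ],
)

```text
t: 9.6
tcp_pos: [0.5745, 0.3032, 0.0814]
tool_rot: [0.643, 0.766, 0.001, 0.0]
force: [-0.4, 0.5, -0.3]
finger_gap: 0.999
gripper_force: 0.0
```

Call:
drive_tool(
  plan=[
    [0,0,0,0,0,0,0.4],
    [0,0,0,0,0,0,0.2],
    [0,0,0,0,0,0,0],
    [0,0,0,0,0,0,-0.3],
    [0,0,0,0,0,0,-0.6],
    [0,0,0,0,0,0,-1],
    [0,0,0,0,0,0,-1],
    [0,0,0,0,0,0,-1],
  ],
)

```text
t: 10.4
tcp_pos: [0.5745, 0.3037, 0.0817]
tool_rot: [0.643, 0.766, 0.001, 0.001]
force: [-1.0, -0.9, 5.9]
finger_gap: 0.548
gripper_force: 40.5
```

```bash
python3 -c "
from h import *; where()"
```

```text
t 10.4 rack t=0.1993 s=0.6185 z=0.0817 yaw 9.99 tilt [ 0.002  0.001 -1.   ] gap 0.548 gf 40.5 F [-1.  -0.9  5.9]
```

Call:
drive_tool(
  plan=[
    [0,0,-0.015,0,0,0,-1],
    [0,0,-0.03,0,0,0,-1],
    [0,0,-0.04,0,0,0,-1],
    [0,0,-0.035,0,0,0,-1],
    [0,0,-0.02,0,0,0,-1],
    [0,0,0,0,0,0,-1],
  ],
)

```text
t: 11.0
tcp_pos: [0.5762, 0.3042, 0.2251]
tool_rot: [0.643, 0.766, 0.004, 0.002]
force: [0.2, 0.2, -0.3]
finger_gap: 0.549
gripper_force: 41.2
```

Call:
drive_tool(
  plan=[
    [-0.004,-0.01,0,0,0,0,-1],
    [-0.01,-0.025,0,0,0,0,-1],
    [-0.01,-0.027,0,0,0,0,-1],
    [-0.01,-0.027,0,0,0,0,-1],
    [-0.01,-0.027,0,0,0,0,-1],
    [-0.01,-0.025,0,0,0,0,-1],
    [-0.004,-0.01,0,0,0,0,-1],
    [0,0,0,0,0,0,-1],
    [0,0,0,0,0,0,-1],
  ],
)

```text
t: 11.9
tcp_pos: [0.4362, 0.2203, 0.22]
tool_rot: [0.643, 0.766, 0.0, 0.0]
force: [-0.0, 0.5, -0.0]
finger_gap: 0.551
gripper_force: 41.2
```

```bash
python3 -c "
from h import *; where()"
```

```text
t 11.9 rack t=0.1412 s=0.4678 z=0.2200 yaw 9.97 tilt [ 0.001  0.    -1.   ] gap 0.551 gf 41.2 F [-0.   0.5 -0. ]
```

Call:
drive_tool(
  plan=[
    [0,-0.001,0.015,0,0,0,-1],
    [0,0,0.035,0,0,0,-1],
    [0,0,0.035,0,0,0,-1],
    [0,0,0.03,0,0,0,-1],
    [0,0,0.015,0,0,0,-1],
    [0,0,0.008,0,0,0,-1],
    [0,0,0.004,0,0,0,-1],
    [0,0,0.001,0,0,0,-1],
    [0,0,0,0,0,0,-1],
    [0,0,0,0,0,0,-1],
  ],
)

```text
t: 12.9
tcp_pos: [0.435, 0.2201, 0.0781]
tool_rot: [0.643, 0.766, 0.001, 0.001]
force: [-0.1, 0.5, -0.6]
finger_gap: 0.551
gripper_force: 41.2
```

```bash
python3 -c "
from h import *; where()"
```

```text
t 12.9 rack t=0.1412 s=0.4666 z=0.0781 yaw 9.99 tilt [ 0.002  0.    -1.   ] gap 0.551 gf 41.2 F [-0.1  0.5 -0.6]
```

Call:
drive_tool(
  plan=[
    [0,0,0.001,0,0,0,-1],
    [0,0,0,0,0,0,-1],
    [0,0,0,0,0,0,0.2],
    [0,0,0,0,0,0,0.4],
    [0,0,0,0,0,0,0.7],
    [0,0,0,0,0,0,1],
    [0,0,0,0,0,0,1],
    [0,0,-0.02,0,0,0,1],
    [0,0,-0.04,0,0,0,1],
    [0,0,-0.045,0,0,0,1],
  ],
)

```text
t: 13.9
tcp_pos: [0.4332, 0.2196, 0.1813]
tool_rot: [0.643, 0.766, -0.002, -0.001]
force: [0.9, 0.5, 0.3]
finger_gap: 0.999
gripper_force: 0.0
```

Call:
drive_tool(
  plan=[
    [0,0,-0.035,0,0,0,1],
    [0,0,0,0,0,0,1],
    [-0.002,0.02,0,0,0,0,1],
    [-0.002,0.035,0,0,0,0,1],
    [-0.002,0.035,0,0,0,0,1],
    [-0.002,0.035,0,0,0,0,1],
    [-0.002,0.02,0,0,0,0,1],
    [-0.001,0.006,0,0,0,0,1],
    [0,0,0,0,0,0,1],
    [0,0,0,0,0,0,1],
  ],
)

```text
t: 14.9
tcp_pos: [0.5831, 0.2351, 0.2154]
tool_rot: [0.643, 0.766, -0.001, -0.001]
force: [-0.0, -0.4, 0.0]
finger_gap: 1.001
gripper_force: 0.0
```

```bash
python3 -c "
from h import *; where(); d=snap('wrist'); save(d,'w5.png')"
```

```text
t 14.9 rack t=0.1302 s=0.6151 z=0.2154 yaw 9.99 tilt [-0.003 -0.001 -1.   ] gap 1.001 gf 0.0 F [-0.  -0.4  0. ]
```

View pics/w5.png

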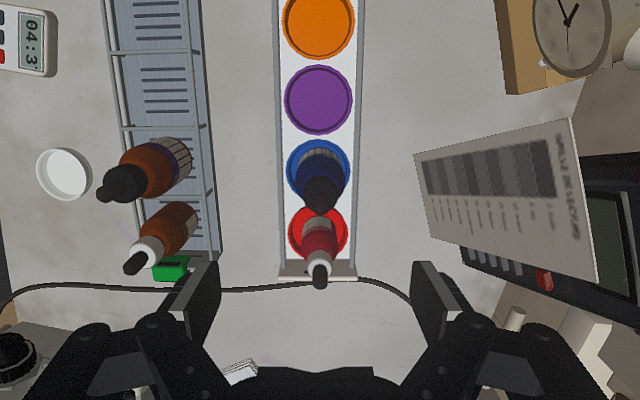

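Giemsa (150,175) and lugol (165,240) both stand in their compartments. Before descending on blue I'll check the clearance to the tilted sheet at (415–580,150).

```bash
python3 - <<'E'
from h import *
d=np.load('top0.npy',allow_pickle=True).item(); P=cloud(d); vv,uu=np.mgrid[:400,:640]
c,k=np.cos(np.radians(10)),np.sin(np.radians(10))
t=-k*P[...,0]+c*P[...,1]; s=c*P[...,0]+k*P[...,1]
m=(s>.662)&(s<.75)&(np.abs(t-.13)<.16)&(P[...,2]>.02)&(P[...,2]<.4)
for a in np.arange(.66,.75,.01):
    q=m&(s>=a)&(s<a+.01)
    if q.sum(): print(round(a,3),q.sum(),'t',t[q].min().round(3),t[q].max().round(3),'z',P[...,2][q].max().round(3))
E
```

```text
0.71 4 t 0.145 0.152 z 0.029
0.72 262 t 0.091 0.169 z 0.085
0.73 695 t 0.062 0.189 z 0.149
0.74 888 t 0.067 0.199 z 0.181
```

Call:
drive_tool(
  plan=[
    [0,0.001,0.03,0,0,0,1],
    [0,0,0.04,0,0,0,1],
    [0,0,0.037,0,0,0,1],
    [0,0,0.022,0,0,0,1],
    [0,0,0.011,0,0,0,1],
    [0,0,0,0,0,0,1],
    [0,0,0,0,0,0,1],
  ],
)

```text
t: 15.65
tcp_pos: [0.5864, 0.2357, 0.0774]
tool_rot: [0.643, 0.766, 0.001, 0.001]
force: [0.5, -0.1, 0.8]
finger_gap: 1.001
gripper_force: 0.0
```

Call:
drive_tool(
  plan=[
    [0,0,0,0,0,0,0.4],
    [0,0,0,0,0,0,0.2],
    [0,0,0,0,0,0,0],
    [0,0,0,0,0,0,-0.3],
    [0,0,0,0,0,0,-0.6],
    [0,0,0,0,0,0,-1],
    [0,0,0,0,0,0,-1],
    [0,0,0,0,0,0,-1],
  ],
)

```text
t: 16.45
tcp_pos: [0.5868, 0.2356, 0.0777]
tool_rot: [0.643, 0.766, 0.001, 0.001]
force: [0.1, -0.6, 6.2]
finger_gap: 0.501
gripper_force: 40.7
```

```bash
python3 -c "
from h import *; where()"
```

```text
t 16.45 rack t=0.1301 s=0.6188 z=0.0777 yaw 9.98 tilt [ 0.002  0.    -1.   ] gap 0.501 gf 40.7 F [ 0.1 -0.6  6.2]
```

Call:
drive_tool(
  plan=[
    [0,0,-0.015,0,0,0,-1],
    [0,0,-0.03,0,0,0,-1],
    [0,0,-0.04,0,0,0,-1],
    [0,0,-0.035,0,0,0,-1],
    [0,0,-0.02,0,0,0,-1],
    [0,0,0,0,0,0,-1],
  ],
)

```text
t: 17.05
tcp_pos: [0.588, 0.2359, 0.2208]
tool_rot: [0.643, 0.766, 0.003, 0.003]
force: [1.1, 0.0, 0.0]
finger_gap: 0.5
gripper_force: 40.9
```

Call:
drive_tool(
  plan=[
    [0.005,-0.01,0,0,0,0,-1],
    [0.013,-0.025,0,0,0,0,-1],
    [0.014,-0.027,0,0,0,0,-1],
    [0.014,-0.027,0,0,0,0,-1],
    [0.014,-0.027,0,0,0,0,-1],
    [0.013,-0.025,0,0,0,0,-1],
    [0.006,-0.01,0,0,0,0,-1],
    [0,0,0,0,0,0,-1],
    [0,0,0,0,0,0,-1],
  ],
)

```text
t: 17.95
tcp_pos: [0.4242, 0.2871, 0.2159]
tool_rot: [0.643, 0.766, 0.0, 0.0]
force: [0.3, -0.3, -0.6]
finger_gap: 0.5
gripper_force: 40.9
```

```bash
python3 -c "
from h import *; where()"
```

```text
t 17.95 rack t=0.2091 s=0.4676 z=0.2159 yaw 10.0 tilt [ 0. -0. -1.] gap 0.5 gf 40.9 F [ 0.3 -0.3 -0.6]
```

Call:
drive_tool(
  plan=[
    [0,-0.001,0.015,0,0,0,-1],
    [0,0,0.035,0,0,0,-1],
    [0,0,0.035,0,0,0,-1],
    [0,0,0.03,0,0,0,-1],
    [0,0,0.015,0,0,0,-1],
    [0,0,0.008,0,0,0,-1],
    [0,0,0.004,0,0,0,-1],
    [0,0,0.001,0,0,0,-1],
    [0,0,0,0,0,0,-1],
    [0,0,0,0,0,0,-1],
  ],
)

```text
t: 18.95
tcp_pos: [0.4232, 0.2871, 0.0741]
tool_rot: [0.643, 0.766, 0.001, 0.0]
force: [-0.1, 0.3, -0.2]
finger_gap: 0.504
gripper_force: 40.8
```

```bash
python3 -c "
from h import *; where()"
```

```text
t 18.95 rack t=0.2093 s=0.4666 z=0.0741 yaw 9.98 tilt [ 0.002  0.001 -1.   ] gap 0.504 gf 40.8 F [-0.1  0.3 -0.2]
```

Call:
drive_tool(
  plan=[
    [0,0,0.001,0,0,0,-1],
    [0,0,0,0,0,0,-1],
    [0,0,0,0,0,0,0.2],
    [0,0,0,0,0,0,0.4],
    [0,0,0,0,0,0,0.7],
    [0,0,0,0,0,0,1],
    [0,0,0,0,0,0,1],
    [0,0,-0.02,0,0,0,1],
    [0,0,-0.04,0,0,0,1],
    [0,0,-0.045,0,0,0,1],
  ],
)

```text
t: 19.95
tcp_pos: [0.4215, 0.2864, 0.1773]
tool_rot: [0.643, 0.766, -0.002, -0.001]
force: [0.8, 0.7, 0.2]
finger_gap: 0.997
gripper_force: 0.0
```

Call:
drive_tool(
  plan=[
    [0,0,-0.04,0,0,0,1],
    [0,0,0,0,0,0,1],
    [-0.021,0.021,0,0,0,0,1],
    [-0.03,0.03,0,0,0,0,1],
    [-0.03,0.031,0,0,0,0,1],
    [-0.03,0.031,0,0,0,0,1],
    [-0.024,0.025,0,0,0,0,1],
    [-0.012,0.012,0,0,0,0,1],
    [0,0,0,0,0,0,1],
    [0,0,0,0,0,0,1],
  ],
)

```text
t: 20.95
tcp_pos: [0.594, 0.1687, 0.2164]
tool_rot: [0.643, 0.766, -0.001, -0.001]
force: [0.1, -0.2, -0.7]
finger_gap: 1.002
gripper_force: 0.0
```

```bash
python3 -c "
from h import *; where(); d=snap('wrist'); save(d,'w6.png'); d=snap('scene'); save(d,'s6.png')"
```

```text
t 20.95 rack t=0.0630 s=0.6142 z=0.2164 yaw 9.98 tilt [-0.003  0.    -1.   ] gap 1.002 gf 0.0 F [ 0.1 -0.2 -0.7]
```

View pics/w6.png

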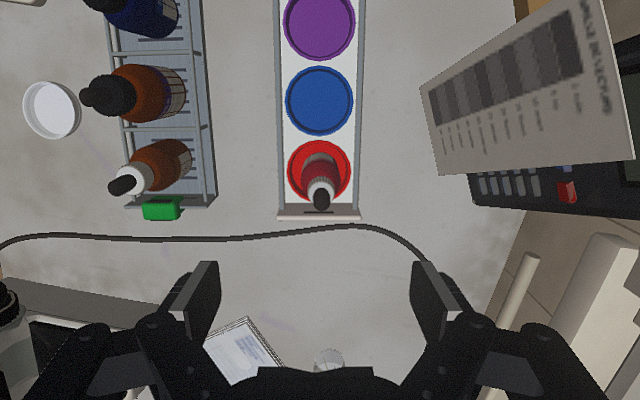

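View pics/s6.png

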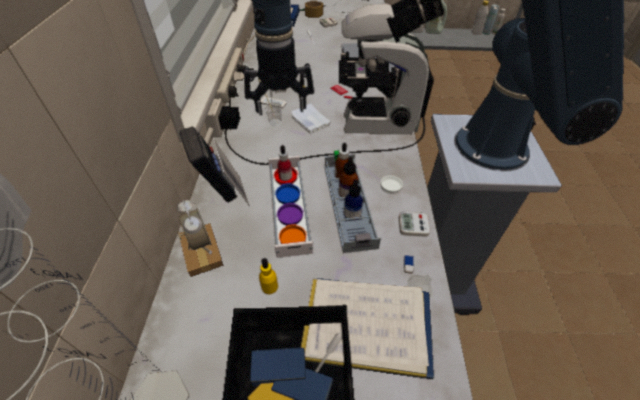

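Three bottles stand in compartments 1–3 (wrist: lugol (160,165), giemsa (140,95), blue (145,15)), and eosine is left at (320,175). Descending on eosine.

Call:
drive_tool(
  plan=[
    [0,0.002,0.03,0,0,0,1],
    [0,0,0.042,0,0,0,1],
    [0,0,0.042,0,0,0,1],
    [0,0,0.024,0,0,0,1],
    [0,0,0.012,0,0,0,1],
    [0,0,0,0,0,0,1],
    [0,0,0,0,0,0,1],
  ],
)

```text
t: 21.75
tcp_pos: [0.5982, 0.1691, 0.0685]
tool_rot: [0.643, 0.766, 0.001, 0.001]
force: [-0.6, -0.2, -0.1]
finger_gap: 0.997
gripper_force: 0.0
```

Call:
drive_tool(
  plan=[
    [0,0,0,0,0,0,0.4],
    [0,0,0,0,0,0,0.2],
    [0,0,0,0,0,0,0],
    [0,0,0,0,0,0,-0.3],
    [0,0,0,0,0,0,-0.6],
    [0,0,0,0,0,0,-1],
    [0,0,0,0,0,0,-1],
    [0,0,0,0,0,0,-1],
    [0,0,0,0,0,0,-1],
  ],
)

```text
t: 22.65
tcp_pos: [0.5984, 0.1685, 0.0684]
tool_rot: [0.643, 0.766, 0.001, 0.001]
force: [-0.3, 0.3, 6.0]
finger_gap: 0.411
gripper_force: 39.8
```

```bash
python3 -c "
from h import *; where()"
```

```text
t 22.65 rack t=0.0620 s=0.6186 z=0.0684 yaw 9.98 tilt [ 0.002  0.    -1.   ] gap 0.411 gf 39.8 F [-0.3  0.3  6. ]
```

Call:
drive_tool(
  plan=[
    [0,0,-0.015,0,0,0,-1],
    [0,0,-0.03,0,0,0,-1],
    [0,0,-0.04,0,0,0,-1],
    [0,0,-0.04,0,0,0,-1],
    [0,0,-0.025,0,0,0,-1],
    [0,0,0,0,0,0,-1],
  ],
)

```text
t: 23.25
tcp_pos: [0.6003, 0.1688, 0.2225]
tool_rot: [0.643, 0.766, 0.004, 0.003]
force: [1.0, 0.4, -0.4]
finger_gap: 0.406
gripper_force: 40.2
```

Call:
drive_tool(
  plan=[
    [0.01,-0.007,0,0,0,0,-1],
    [0.025,-0.017,0,0,0,0,-1],
    [0.03,-0.021,0,0,0,0,-1],
    [0.03,-0.021,0,0,0,0,-1],
    [0.03,-0.022,0,0,0,0,-1],
    [0.03,-0.022,0,0,0,0,-1],
    [0.03,-0.021,0,0,0,0,-1],
    [0.02,-0.014,0,0,0,0,-1],
    [0.01,-0.007,0,0,0,0,-1],
    [0,0,0,0,0,0,-1],
  ],
)

```text
t: 24.25
tcp_pos: [0.4084, 0.3543, 0.216]
tool_rot: [0.642, 0.767, -0.002, -0.001]
force: [0.3, 0.2, 0.1]
finger_gap: 0.403
gripper_force: 40.2
```

Call:
drive_tool(
  plan=[
    [0,0,0,0,0,0,-1],
    [0,0,0,0,0,0,-1],
  ],
)

```text
t: 24.45
tcp_pos: [0.4117, 0.3531, 0.217]
tool_rot: [0.643, 0.766, -0.0, 0.0]
force: [-1.3, -0.0, -1.2]
finger_gap: 0.407
gripper_force: 40.2
```

```bash
python3 -c "
from h import *; where()"
```

```text
t 24.45 rack t=0.2762 s=0.4667 z=0.2170 yaw 9.91 tilt [ 0. -0. -1.] gap 0.407 gf 40.2 F [-1.3 -0.  -1.2]
```

Call:
drive_tool(
  plan=[
    [0,0,0.015,0,0,0,-1],
    [0,0,0.035,0,0,0,-1],
    [0,0,0.038,0,0,0,-1],
    [0,0,0.035,0,0,0,-1],
    [0,0,0.017,0,0,0,-1],
    [0,0,0.008,0,0,0,-1],
    [0,0,0.004,0,0,0,-1],
    [0,0,0.001,0,0,0,-1],
    [0,0,0,0,0,0,-1],
    [0,0,0,0,0,0,-1],
  ],
)

```text
t: 25.45
tcp_pos: [0.4115, 0.3542, 0.0654]
tool_rot: [0.643, 0.766, 0.001, 0.0]
force: [0.1, -0.1, -0.6]
finger_gap: 0.404
gripper_force: 40.1
```

```bash
python3 -c "
from h import *; where()"
```

```text
t 25.45 rack t=0.2774 s=0.4667 z=0.0654 yaw 9.98 tilt [ 0.002  0.001 -1.   ] gap 0.404 gf 40.1 F [ 0.1 -0.1 -0.6]
```

Call:
drive_tool(
  plan=[
    [0,0,0.0015,0,0,0,-1],
    [0,0,0,0,0,0,-1],
    [0,0,0,0,0,0,0.2],
    [0,0,0,0,0,0,0.4],
    [0,0,0,0,0,0,0.7],
    [0,0,0,0,0,0,1],
    [0,0,0,0,0,0,1],
    [0,0,-0.02,0,0,0,1],
    [0,0,-0.04,0,0,0,1],
    [0,0,-0.045,0,0,0,1],
  ],
)

```text
t: 26.45
tcp_pos: [0.4097, 0.3532, 0.1676]
tool_rot: [0.643, 0.766, -0.002, -0.001]
force: [1.0, 0.0, -1.4]
finger_gap: 0.999
gripper_force: 0.0
```

Call:
drive_tool(
  plan=[
    [0,0,-0.045,0,0,0,1],
    [0,0,0,0,0,0,1],
    [0.03,0,0,0,0,0,1],
    [0.04,0,0,0,0,0,1],
    [0.04,0,0,0,0,0,1],
    [0.04,0,0,0,0,0,1],
    [0.03,0,0,0,0,0,1],
    [0,0,0,0,0,0,1],
    [0,0,0,0,0,0,1],
  ],
)

```text
t: 27.35
tcp_pos: [0.3787, 0.5308, 0.2114]
tool_rot: [0.642, 0.766, -0.001, 0.0]
force: [0.5, -0.4, -0.2]
finger_gap: 1.001
gripper_force: 0.0
```

```bash
python3 - <<'E'
from h import *
where(); d=snap('top'); save(d,'t7.png'); P=cloud(d)
c,k=np.cos(np.radians(10)),np.sin(np.radians(10)); t=-k*P[...,0]+c*P[...,1]-.1747; s=c*P[...,0]+k*P[...,1]-.4667
for n,a in(('lugol',-.102),('giemsa',-.034),('blue',.034),('eosine',.102)):
    m=(abs(t-a)<.03)&(abs(s)<.03)&(P[...,2]>.075)&(P[...,2]<.16)
    print(n,m.sum(),t[m].mean()-a,s[m].mean(),P[...,2][m].max())
E
```

```text
t 27.35 rack t=0.4570 s=0.4651 z=0.2114 yaw 10.06 tilt [-0.002 -0.002 -1.   ] gap 1.001 gf 0.0 F [ 0.5 -0.4 -0.2]
lugol 176 0.003973019718133353 -0.001372547972875094 0.12070296309526629
giemsa 299 0.0024594613844992896 -0.0034427851106812886 0.13110118748876554
blue 206 0.003323619584952177 -0.0017323821269384343 0.1271417509912952
eosine 116 0.0016360618012463968 -0.0007756566896211371 0.11807724358389182
```

View pics/t7.png

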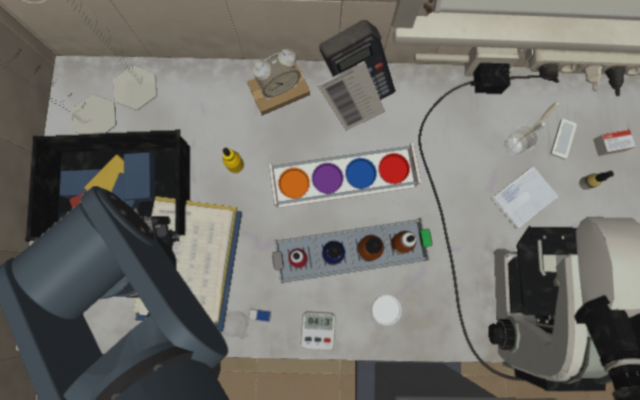

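From the green end (427,238), the rack holds lugol (404,240), giemsa (370,246), blue (333,252) and eosine (298,257). All stand centred and upright; the measured top heights fit bottles on the 6 mm floor.

```bash
python3 -c "
from station import manip; print(manip.sign_off())"
```

```text
the job is handed in; nothing more can be done
None
```

All four bottles stand upright in the staining rack, in order from the green clip: lugol, giemsa, blue, eosine. The job took about 27 s of robot time and is handed in.

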